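Shut and pin-lock the instrument drawer's sliding door

TASK

Slide the clear door of the instrument drawer fully shut, so that the hole of its yellow lug lines up between the two blue lugs of the frame. Then take the brass-handled locking pin out of its wooden block and thread it down through all three lugs until its collar sits on the upper blue lug, and let go of it. Leave the cup and the instruments in the drawer where they are.

Things in the scene. Friction and masses are not known exactly. Their poses are not given: they have to be found in the camera images.
- drawer: Fixed open-topped drawer, 220 mm deep (x) by 380 mm wide (y), grey walls 60 mm high, pale ash floor 12 mm thick, turned up to 12 degrees. Origin: centre of its underside on the work surface; z up; its front with the door lies at x = -110 mm and faces -x, towards the robot. A fixed clear pane (top at 98 mm) stands behind the door on the -y half; no rail above the door.
- door (a joint): Opening of the clear sliding door in m: 0 = fully shut (a stop), up to 0.14 as it slides towards the drawer's -y. Shut it by moving it towards the drawer's +y. It stays where it is left; friction about 2 N. The panel is 6 mm thick, 174 mm long, its top edge at 110 mm.
- door_handle (a point): Point in the door's black handle, a block on the door's top edge, 14 mm thick along the drawer's x, 44 mm long along the drawer's y, from 110 to 152 mm above the work surface. The point is on its centre lines, 135 mm above the work surface; axes as the drawer's. Pinch it from above across its 14 mm, or push it.
- door_eye (a point): Centre of the 15 mm hole in the yellow lug on the door's front, a plate 8 mm thick and 36 mm wide, square to the slanted hole axis. With the door shut this point lies on the hole axis of the blue lugs, 30 mm below the mouth of the upper one along the axis. Axes as the drawer's.
- lock: Two fixed blue lugs in front of the drawer, plates 36 x 36 x 8 mm with 15 mm holes. Origin: mouth of the upper lug's hole, 95 mm above the work surface. z: hole axis, up and out, leaning 30 degrees sideways towards the drawer's +y; x: the drawer's x. Lugs at z = -8 to 0 and -60 to -52 mm, the shut door's lug at -34 to -26 mm, free below. A cheek plate joins them at x = -26 to -18 mm, no higher than z = 0.
- pin: Loose locking pin, 140 mm long, about 0.16 kg. Origin: centre of its tip; z runs from tip to handle. Steel rod 12 mm in diameter from z = 0 to 85 mm (first 9 mm tapered from 5 mm), brass collar 24 mm in diameter from 85 to 90 mm, round brass handle 18 mm in diameter from 90 to 140 mm. At the start it stands upright in the stand's hole, tip 10 mm above the work surface.
- pin_collar (a point): Centre of the underside of the pin's collar, 85 mm from the tip; it meets lock's origin when the pin is home.
- stand: Fixed wooden block 64 x 64 x 50 mm high with an upright 14 mm hole, 40 mm deep, in the middle of its top, where the pin stands; origin at the centre of its underside. It stands to the left or right in front of the drawer, the cup on the other side.
- cup: Loose green steel cup, 72 mm in diameter, 85 mm high, origin under its centre. Bystander.
- micrometer: Loose pewter-grey micrometer about 140 mm long lying on the drawer's floor. Bystander.
- calipers: Loose blued outside calipers about 125 mm long lying on the drawer's floor. Bystander.
- feelers: Loose chrome feeler gauge pack about 100 mm long lying on the drawer's floor. Bystander.
Not all that is in view belongs to the job. Of the things like the pin, leave any that is turquoise; of the rest the smaller one is meant.

How it is judged (in metres and radians):
On the way, in this order (a step that is already met when the one before it is completed fails the run):
1. the door is slid fully shut (within 4 mm) while the pin is still outside the lugs (value of joint door below 0.004 m and distance between pin and lock above 0.02 m), for 0.1 s.
2. the pin is threaded through the upper lug and the door's lug (z of pin in the frame of lock below -0.038 m and distance between pin and lock below 0.1 m and distance between pin_collar and lock below 0.05 m and angle between the z axis of pin and the z axis of lock, either way round below 0.15 rad), for 0.1 s.
At the end, for the whole second after the job is handed in: The door is shut within 4 mm; the pin is through all three lugs along their axis (within 0.12 rad), the underside of its collar within 6 mm of the mouth of the upper lug, released and at rest (value of joint door below 0.004 m and distance between pin_collar and lock below 0.006 m and angle between the z axis of pin and the z axis of lock, either way round below 0.12 rad and z of pin in the frame of lock below -0.07 m and linear speed of pin below 0.02 m/s); the robot touches nothing.
It fails at once if the cup is moved more than 25 mm (distance of cup from where it was at the start of the episode above 0.025 m).
It fails at once if the micrometer is moved more than 25 mm (distance of micrometer from where it was at the start of the episode above 0.025 m).
It fails at once if the calipers is moved more than 25 mm (distance of calipers from where it was at the start of the episode above 0.025 m).
It fails at once if the feelers is moved more than 25 mm (distance of feelers from where it was at the start of the episode above 0.025 m).
It fails at once if the cup is tipped (angle between cup's own z axis and vertical above 0.35 rad).
It also fails if it takes over 64 s, if anything falls off the work surface, if the arm or the gripper's body presses on something with over 40 N, if the wrist force passes 120 N, or if a joint passes its speed limit or range.

ROBOT

A 6-joint arm with a two-finger parallel gripper is mounted at the origin on the work surface. World frame = base frame: x ahead of the robot, y to its left, z up, the work surface at z = 0. Lengths are in mm, angles in rad, forces in N, time in s.
With the tool pointing down it reaches from about 300 to 775 mm from the base axis. Payload 14.6 kg.
Tool frame: the origin (TCP) lies between the finger pads; the fingertips stand 8 mm ahead of it and the grasp point (between the pads) lies 11 mm behind it; z points along the fingers, y is the direction in which the jaws open and shut (so a half turn about z gives the same grasp; the last joint's range is limited). The gripper opens to 94 mm and grips with 3 to 60 N. Pads are 16 mm wide; open, the fingers measure 119 mm over their backs; the gripper's body (75 mm by 177 mm) begins 78 mm behind the grasp point.
Start: joints at [-1.401, 0.3, 1.521, -0, 1.321, -0.067], TCP at [129.02, -534.643, 213.446] pointing down, gripper open.
Joint ranges: [-3.03, 3.03], [-0.79, 2.21], [0.23, 2.52], [-1.04, 4.18], [0, 3.07], [-2.55, 2.55]. Speed limits (rad/s): [2.22, 2.22, 2.57, 3.14, 3.14, 3.14].

INTERFACE

Orientations are given as [roll, pitch, yaw] about the fixed x, y, z axes, in that order (R = Rz(yaw) Ry(pitch) Rx(roll)).
In Python, from cell import manip gives the robot as it stands. The module is installed in compiled form; this text tells all that it offers.
- The arm moves only by the tool send_rows, never from a script. Its argument "series" is a list that holds one entry, the list of rows, each a list of 5 numbers: the opening, from 0 (shut) to 1 (fully open), then the shift along the tool's x, y, z in mm, then the turn about the tool's z in degrees. In form: [[[gripper, dx, dy, dz, roll], ...]]. A call has 1 to 10 rows; each row is the pose to reach, as a shift and turn from the pose commanded when the call began, along the tool's axes at that moment; what a row does not reach only later rows make up. A row lasts 1/10 s, in which the tool goes at most 50 mm and 8.59 degrees, less where a joint would pass 70% of its speed; a pose out of reach is approached as far as the arm can. A call with a gripper value outside its range is refused whole. The fingers move at their own pace and stop on an object; "newtons" is the grip in N (left out, the last holds). Time passes only in rows, so rows that repeat a pose let the fingers close. It gives the time, the measured TCP pose, the force and the opening at its end, in the units of the state.
- manip.read_state(): the state, without advancing time (a new reading comes with each control period).
- manip.camera(name): name is "scene" or "top"; returns a dict with "img" (384x512x3 uint8, red, green, blue), "vfov" (degrees; the focal length in pixels is half the picture's height over the tangent of half this angle, whatever the lens; pixels are square), "cx", "cy" (the principal point, pixels), "dist" ([k1, k2, p1, p2, k3] as OpenCV has them; the pictures are not rectified), "pose" (4x4, takes a point from camera to world coordinates). Camera axes: x right, y down, z forward; pixel columns grow to the right and rows downward; lengths in mm; the calibration is good to about 2 mm. A picture is of the moment at which its call begins. There is no depth.
- manip.sign_off(): hands the job in, once; it reports no verdict.
Trained networks look in a picture, given as the dict that the camera call returned (one of the last four; its "shot" number tells which), for a name from the list of things; names that differ only in an ending like _2 or _b are one class to them, and where a whole thing is asked for, a point or a joint stands for the part that bears it (a point fixed in the world has none). Each returns a list of dicts, best first, with "conf" (0 to 1); they miss things now and then, are a little off and sometimes report something else, mostly with a low value. They report only what shows in the picture. A call takes as long as a camera call. They do not tell look-alikes from the thing itself.
- manip.find_in(target, picture): "rect" ([left, top, width, height] in pixels, round what is visible of it).
- manip.silhouettes(target, picture): "pixels" (384x512 bool, what is visible of it) and "rect" ([left, top, width, height] in pixels, round what is visible of it).
The state is a dict: "clock": time; "joints": joint angles; "qd": joint speeds; "effort": joint torques, N m; "eef_pos": TCP position; "eef_rot": TCP orientation; "wrist_force": force on the tool from outside, world axes, zero at the start; "moment": the same for the moment, N m; "finger_gap": finger opening in mm.
Only numpy, scipy, OpenCV 4.12 (cv2) and the standard library are available. Lean on these libraries where they do the work, as an engineer would, in place of code of your own. Each camera call takes 0.05 s, during which the arm holds its last target. There are 200 camera calls.

## Working session

There is one attempt and no reset: what is moved stays moved. The work goes in short steps, Python scripts to look and compute and a tool call to move; the robot and the scene stay as the last step left them, time stands still between calls to the robot, and variables do not carry over. Pictures are saved under pics/ and viewed, about 8 in all and at most 12, crops included, and the job is handed in when it is done.

Besides the shell and the picture viewer there is one more tool, called after "Call:" by a JSON object that holds its "fn" and its "kwargs". send_rows: Moves the arm, as the interface text tells. Its arguments: {"type":"object","properties":{"series":{"type":"array"},"newtons":{"type":"number"}},"required":["series"]}

```bash
mkdir -p pics; python3 - <<'E'
from cell import manip
import cv2,numpy as np
s=manip.read_state();print({k:np.round(v,3).tolist() for k,v in s.items()})
for n in("scene","top"):
    c=manip.camera(n);print(n,c["vfov"],c["cx"],c["cy"],c["dist"],np.round(c["pose"],4).tolist())
    cv2.imwrite(f"pics/{n}0.png",cv2.resize(c["img"][:,:,::-1],(800,600),interpolation=cv2.INTER_CUBIC))
    for t in("drawer","door","door_handle","door_eye","lock","pin","stand","cup"):
        print(t,[(np.round(d["rect"]).tolist(),round(d["conf"],2)) for d in manip.find_in(t,c)][:4])
E
```

```text
{'clock': 0.0, 'joints': [-1.401, 0.3, 1.522, 0.0, 1.321, -0.067], 'qd': [0.0, -0.001, 0.001, -0.0, 0.0, -0.001], 'effort': [-0.0, -53.181, -35.273, 0.071, 0.024, -0.0], 'eef_pos': [128.983, -534.4, 212.88], 'eef_rot': [-3.14, -0.0, 0.237], 'wrist_force': [-0.559, 0.627, -0.25], 'moment': [-0.011, -0.018, 0.005], 'finger_gap': 94.025}
scene 45.27349512424044 260.58027256916705 191.29984338686518 [0.00670976 0.         0.         0.         0.        ] [[-0.3512, 0.515, -0.7819, 1514.9143], [0.9362, 0.2061, -0.2847, 348.8849], [0.0145, -0.832, -0.5546, 772.737], [0.0, 0.0, 0.0, 1.0]]
drawer [([156.0, 174.0, 187.0, 124.0], 0.89), ([383.0, 191.0, 25.0, 38.0], 0.23)]
door [([221.0, 174.0, 68.0, 53.0], 0.94), ([382.0, 190.0, 28.0, 39.0], 0.27)]
door_handle [([222.0, 175.0, 73.0, 48.0], 0.69)]
door_eye [([223.0, 173.0, 65.0, 52.0], 0.88)]
lock [([313.0, 196.0, 23.0, 28.0], 0.58), ([223.0, 171.0, 70.0, 52.0], 0.26)]
pin [([142.0, 132.0, 14.0, 63.0], 0.8), ([162.0, 137.0, 11.0, 32.0], 0.64), ([198.0, 137.0, 10.0, 39.0], 0.52)]
stand [([154.0, 162.0, 37.0, 22.0], 0.67)]
cup [([382.0, 191.0, 32.0, 39.0], 0.94)]
top 53.2191696867628 257.61097336544236 188.28385327345646 [-0.0205072  0.         0.         0.         0.       ] [[0.0137, -0.9901, 0.14, 443.933], [-0.9996, -0.0103, 0.0252, -8.9837], [-0.0235, -0.1403, -0.9898, 1141.8215], [0.0, 0.0, 0.0, 1.0]]
drawer [([187.0, 122.0, 142.0, 97.0], 0.7)]
door [([239.0, 190.0, 67.0, 27.0], 0.61), ([203.0, 150.0, 13.0, 32.0], 0.48)]
door_handle [([238.0, 189.0, 64.0, 27.0], 0.91)]
door_eye [([203.0, 150.0, 9.0, 33.0], 0.71), ([239.0, 190.0, 61.0, 28.0], 0.66)]
lock [([192.0, 201.0, 25.0, 19.0], 0.54)]
pin [([377.0, 196.0, 30.0, 19.0], 0.73), ([380.0, 235.0, 14.0, 9.0], 0.63), ([343.0, 253.0, 18.0, 8.0], 0.56)]
stand [([364.0, 224.0, 29.0, 30.0], 0.6)]
cup [([126.0, 230.0, 29.0, 28.0], 0.78), ([228.0, 151.0, 29.0, 42.0], 0.7)]
```

View pics/scene0.png

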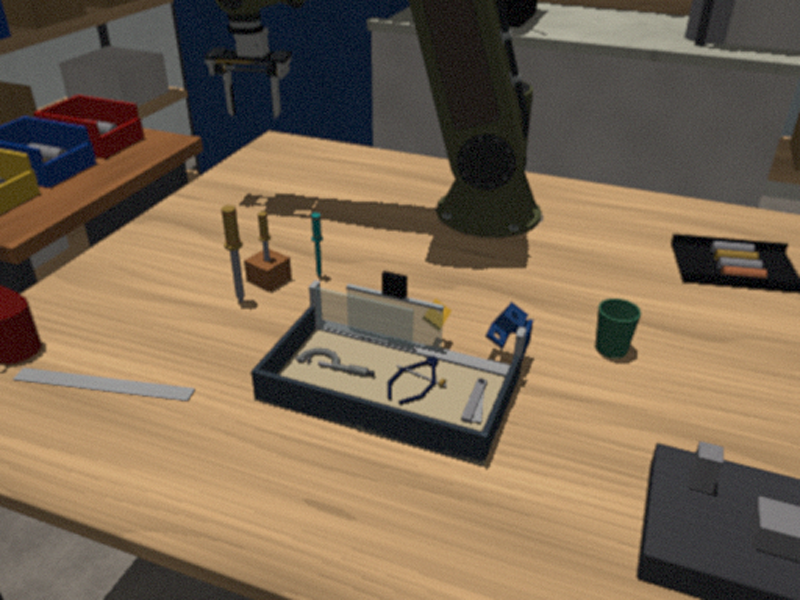

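View pics/top0.png

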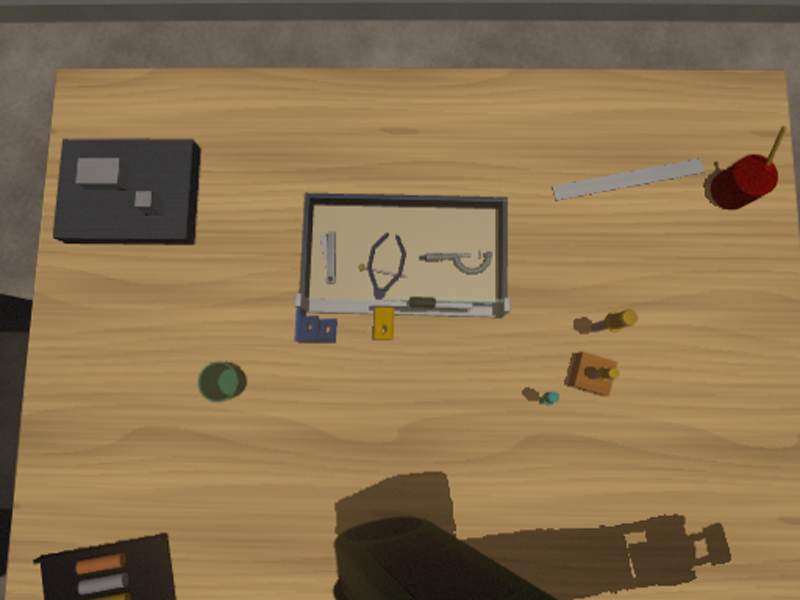

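The look-alikes in the top view (800x600 pixels) are the large brass pin at (622,320), the small brass pin in the wooden block at (605,372), and the turquoise one at (550,398). By the description I choose the small brass one in the block. The blue lugs are at (315,328), the yellow lug at (383,325) and the door handle at (422,302). Next I take close crops to check the choice and get measuring points.

```bash
python3 - <<'E'
from cell import manip
import cv2,numpy as np
t=manip.camera("top")["img"][:,:,::-1];s=manip.camera("scene")["img"][:,:,::-1]
R=lambda a,k:cv2.resize(a,None,fx=k,fy=k,interpolation=cv2.INTER_CUBIC)
a=R(t[120:225,185:345],5)
cv2.imwrite("pics/c1.png",a)   # 800x525
b=R(s[165:265,200:345],5)[:, :725]
cv2.imwrite("pics/c2.png",b)
c=np.zeros((600,800,3),np.uint8)
x=R(t[190:265,335:415],5);c[:375,:400]=x
y=R(s[125:200,135:215],5);c[:375,400:]=y
cv2.imwrite("pics/c3.png",c[:375])
E
```

```text
(no output)
```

View pics/c1.png

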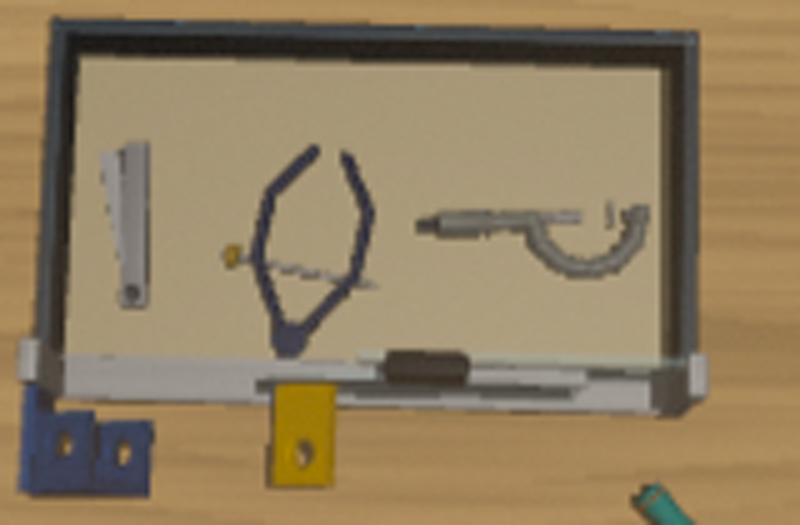

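View pics/c2.png

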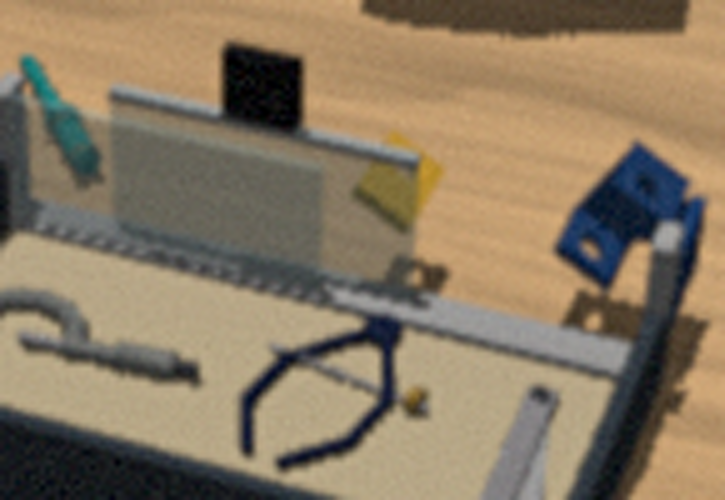

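View pics/c3.png

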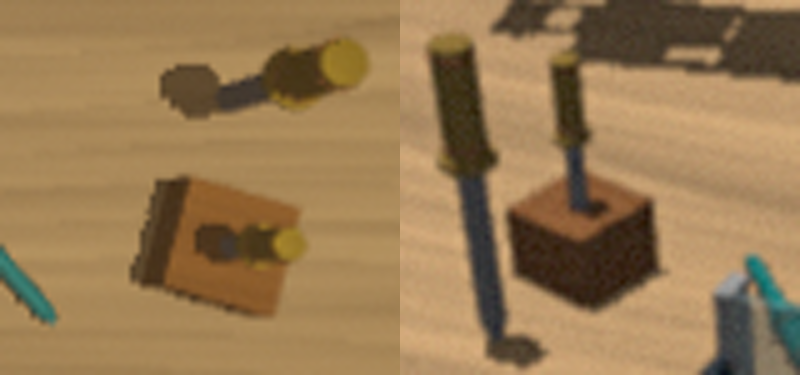

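The crops confirm the choice: the small brass pin stands in the block, with its top at (290,243) and its hole at about (228,245) in the c3 left half. In c1 the upper blue mouth is at (67,443), the lower one at (123,453), the yellow hole at (304,453) and the handle at (427,367). I now fit the poses.

```bash
cat >h.py <<'E'
import numpy as np,cv2
from cell import manip
from scipy.optimize import least_squares
def proj(c,P):
    P=np.atleast_2d(np.asarray(P,float));T=np.linalg.inv(c["pose"])
    f=192/np.tan(np.radians(c["vfov"])/2);K=np.array([[f,0,c["cx"]],[0,f,c["cy"]],[0,0,1]])
    return cv2.projectPoints(P,cv2.Rodrigues(T[:3,:3])[0],T[:3,3],K,np.asarray(c["dist"],float))[0][:,0]
def ray(c,uv):
    f=192/np.tan(np.radians(c["vfov"])/2);K=np.array([[f,0,c["cx"]],[0,f,c["cy"]],[0,0,1]])
    n=cv2.undistortPoints(np.array([[uv]],float),K,np.asarray(c["dist"],float))[0,0]
    return c["pose"][:3,3],c["pose"][:3,:3]@np.array([n[0],n[1],1])
def atz(c,uv,z):
    o,d=ray(c,uv);return o+d*(z-o[2])/d[2]
AX=np.array([0,.5,np.cos(np.pi/6)])
E
cat >fit.py <<'E'
from h import *
t=manip.camera("top");s=manip.camera("scene")
C1=lambda x,y:(185+x/5-.4,120+y/5-.4);C2=lambda x,y:(200+x/5-.4,165+y/5-.4)
C3=lambda x,y:(335+x/5-.4,190+y/5-.4);C4=lambda x,y:(135+(x-400)/5-.4,125+y/5-.4)
S0=lambda x,y:(x*.64-.2,y*.64-.2)
# params: x,y,yaw, lockx, locky, d, handle y offset
def pts(p):
    c,q=np.cos(p[2]),np.sin(p[2]);R=np.array([[c,-q,0],[q,c,0],[0,0,1]]);o=np.array([p[0],p[1],0])
    L=np.array([p[3],p[4],95]);D=np.array([0,-p[5],0])
    h=np.array([p[7],p[6],152])
    W=lambda v:R@np.array(v,float)+o
    return [(t,C1(52,18),W([110,190,60])),(t,C1(698,33),W([110,-190,60])),(s,S0(255,375),W([110,-190,60])),(s,S0(487,437),W([110,190,60])),
     (t,C1(67,443),W(L)),(t,C1(123,453),W(L-52*AX)),(s,C2(648,183),W(L)),(s,C2(590,247),W(L-52*AX)),
     (t,C1(304,453),W(L-26*AX+D)),(t,C1(427,358),W(h+D)),(s,C2(263,47),W(h+D))]
def res(p):return np.concatenate([(proj(c,P)[0]-uv) for c,uv,P in pts(p)])
r=least_squares(res,[650,0,0,-145,170,.1*1000,100,-110],loss="soft_l1")
p=r.x;print(np.round(p,3));print(np.round(res(p).reshape(-1,2),1).tolist())
P=pts(p);print("lock",P[4][2],"handle",P[9][2],"yaw deg",np.degrees(p[2]))
def tri(a,b):
    A=[];B=[]
    for c,uv in((t,a),(s,b)):
        o,d=ray(c,uv);d/=np.linalg.norm(d);M=np.eye(3)-np.outer(d,d);A.append(M);B.append(M@o)
    return np.linalg.solve(sum(A),sum(B))
print("pin top",tri(C3(290,243),C4(566,58)),"big top",tri(C3(345,63),C4(450,42)))
print("hole",atz(t,C3(232,245),50),atz(s,C4(582,210),50),"big base",atz(t,C3(190,90),0),atz(s,C4(497,338),0))
print("stand corners",[np.round(atz(t,C3(*k),50),1).tolist() for k in((188,178),(300,208),(273,317),(160,288))])
for n in("pin","cup","stand"):
  for c in(t,s):
    print(n,[(np.round(d["rect"]).tolist(),np.round(np.argwhere(d["pixels"]).mean(0)[::-1],1).tolist(),round(d["conf"],2)) for d in manip.silhouettes(n,c)][:3])
E
python3 fit.py
```

```text
[ 6.76152e+02  2.01480e+01 -2.30000e-02 -1.44070e+02  1.58108e+02
  1.16893e+02  7.79220e+01 -9.94680e+01]
[[-0.8, -0.8], [-0.2, -0.1], [-1.7, -3.9], [0.5, -0.5], [-0.2, -0.3], [0.4, -0.5], [0.0, -0.2], [0.4, -1.3], [-0.0, 0.0], [0.2, 0.3], [0.0, 0.7]]
lock [535.68251921 181.46281564  95.        ] handle [575.83110976 -16.57033585 152.        ] yaw deg -1.2914643556434917
pin top [ 459.15294626 -331.24879626  147.11137251] big top [ 547.37207439 -346.77902677  195.03888956]
hole [ 459.10572252 -330.07321257   50.        ] [ 470.11842746 -324.62686489   50.        ] big base [ 550.97979707 -322.62938336    0.        ] [ 548.66724233 -342.89039638    0.        ]
stand corners [[496.4, -306.4, 50.0], [480.2, -368.9, 50.0], [419.4, -351.8, 50.0], [434.7, -289.1, 50.0]]
pin [([240.0, 190.0, 60.0, 31.0], [261.8, 199.6], 0.75), ([380.0, 235.0, 15.0, 10.0], [387.4, 239.2], 0.65), ([314.0, 219.0, 32.0, 35.0], [326.8, 233.0], 0.61)]
pin [([140.0, 132.0, 15.0, 60.0], [147.6, 157.6], 0.77), ([205.0, 176.0, 10.0, 6.0], [206.8, 180.7], 0.57), ([164.0, 138.0, 10.0, 30.0], [168.8, 150.4], 0.51)]
cup [([127.0, 227.0, 30.0, 33.0], [140.6, 244.3], 0.66)]
cup [([385.0, 190.0, 25.0, 38.0], [393.5, 209.4], 0.9), ([312.0, 197.0, 28.0, 26.0], [322.9, 207.6], 0.5)]
stand [([364.0, 227.0, 30.0, 26.0], [377.0, 239.4], 0.96), ([190.0, 204.0, 26.0, 18.0], [202.3, 211.1], 0.48)]
stand [([156.0, 163.0, 34.0, 23.0], [171.3, 173.1], 0.8)]
```

```bash
python3 - <<'E'
from h import *
print(manip.read_state()["clock"])
t=manip.camera("top")["img"][:,:,::-1];s=manip.camera("scene")["img"][:,:,::-1]
R=lambda a,k:cv2.resize(a,None,fx=k,fy=k,interpolation=cv2.INTER_CUBIC)
cv2.imwrite("pics/d1.png",np.vstack([R(t[175:270,210:410],4),R(s[130:180+25,130:330],4)[:220]]))
E
```

```text
1.4
```

View pics/d1.png

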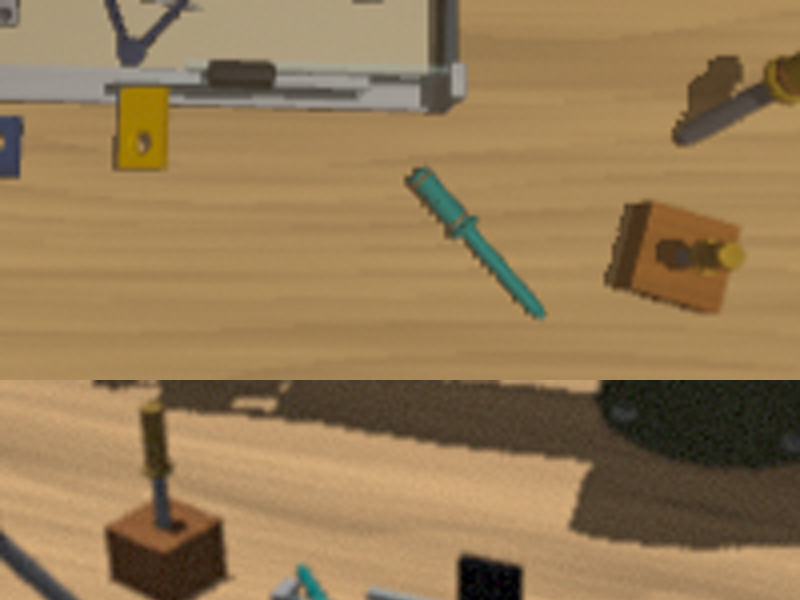

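The turquoise look-alike has fallen over and lies flat. The big brass one is toppling away too. Neither is part of the job. Now the first move: behind the door handle on its -y side, with the gripper shut and the jaws along x.

```bash
cat >go.py <<'E'
import sys
from h import *
from scipy.spatial.transform import Rotation as R
def go(*ts):
    s=manip.read_state();M=R.from_euler("xyz",s["eef_rot"]).as_matrix()
    print("t",round(s["clock"],2),"pos",np.round(s["eef_pos"],1),"rpy",np.round(s["eef_rot"],3),"F",np.round(s["wrist_force"],1),"gap",round(s["finger_gap"],1))
    for t in ts:print(t,"->",np.round(M.T@(np.array(t)-s["eef_pos"]),1))
if __name__=="__main__":
    a=list(map(float,sys.argv[1:]));go(*[a[i:i+3] for i in range(0,len(a),3)])
E
python3 go.py 570 -70 200
```

```text
t 1.5 pos [ 129.  -534.7  213.5] rpy [3.142 0.    0.237] F [-0.2 -0.4  0.7] gap 93.9
[570.0, -70.0, 200.0] -> [ 537.7 -348.2   13.4]
```

Call:
{"fn": "send_rows", "kwargs": {"series": [[[0,40,-26,1,-8],[0,80,-52,2,-16],[0,120,-78,3,-24],[0,160,-104,4,-32],[0,200,-130,5,-40],[0,240,-156,6,-48],[0,280,-182,7,-56],[0,320,-208,8,-64],[0,360,-234,9,-72],[0,400,-259,10,-75]]], "newtons": 20}}

```text
clock: 2.5
eef_pos: [458.2, -187.3, 203.7]
eef_rot: [3.141, 0.0, 1.551]
wrist_force: [-0.6, -1.2, -0.3]
finger_gap: 17.5
```

```bash
python3 go.py 570 -70 200
```

```text
t 2.5 pos [ 458.2 -187.3  203.7] rpy [3.141 0.    1.551] F [-0.6 -1.2 -0.3] gap 17.5
[570.0, -70.0, 200.0] -> [119.5 109.4   3.7]
```

Call:
{"fn": "send_rows", "kwargs": {"series": [[[0,30,28,2,0],[0,60,56,3,0],[0,90,84,4,0],[0,119,110,4,0],[0,119,110,30,0],[0,119,110,55,0],[0,119,110,79,0],[0,119,110,79,0]]]}}

```text
clock: 3.3
eef_pos: [568.6, -72.5, 121.5]
eef_rot: [-3.136, -0.001, 1.546]
wrist_force: [-0.0, -0.5, 0.8]
finger_gap: 0.6
```

```bash
python3 - <<'E'
from h import *
import go;go.go([570,-40,124],[572.6,71,124])
R=lambda a,k:cv2.resize(a,None,fx=k,fy=k,interpolation=cv2.INTER_CUBIC)
t=manip.camera("top");s=manip.camera("scene")
a=R(t["img"][165:240,185:385,::-1],4);b=R(s["img"][130:205,180:380,::-1],4)
cv2.imwrite("pics/e1.png",np.vstack([a,b]))
E
```

```text
t 3.3 pos [568.6 -72.5 121.5] rpy [-3.136e+00 -1.000e-03  1.546e+00] F [-0.  -0.5  0.8] gap 0.6
[570, -40, 124] -> [32.5  0.5 -2.4]
[572.6, 71, 124] -> [143.5   0.4  -2.4]
```

View pics/e1.png

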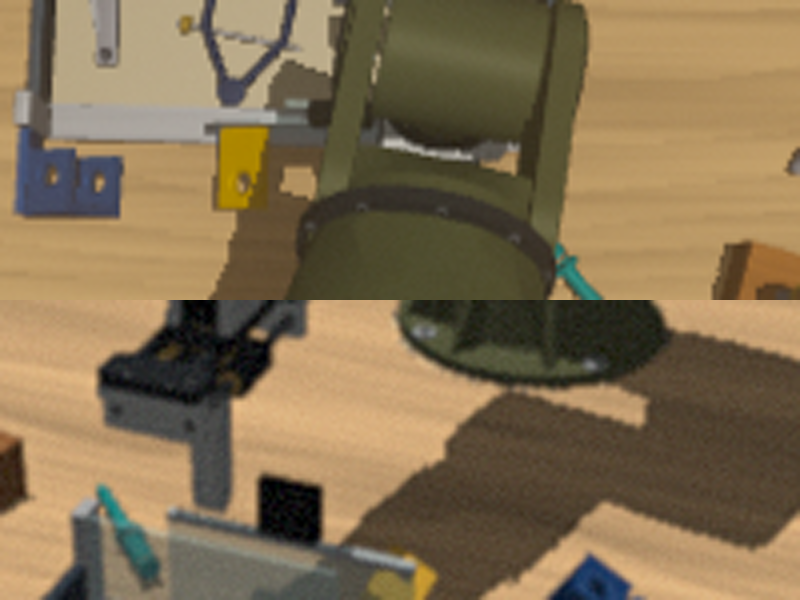

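Call:
{"fn": "send_rows", "kwargs": {"series": [[[0,15,2,-2,0],[0,30,2,-2,0],[0,45,2,-2,0],[0,60,2,-2,0],[0,75,2,-2,0],[0,90,2,-2,0],[0,105,2,-2,0],[0,118,2,-2,0],[0,128,2,-2,0],[0,132,2,-2,0]]]}}

```text
clock: 4.4
eef_pos: [575.2, 60.2, 126.3]
eef_rot: [-3.141, -0.0, 1.547]
wrist_force: [-1.7, -2.7, 0.8]
finger_gap: 0.9
```

Call:
{"fn": "send_rows", "kwargs": {"series": [[[0,2,0,0,0],[0,4,0,0,0],[0,6,0,0,0],[0,6,0,0,0]]]}}

```text
clock: 4.8
eef_pos: [575.5, 65.1, 126.4]
eef_rot: [3.142, -0.0, 1.545]
wrist_force: [-0.5, 0.7, -0.7]
finger_gap: 0.4
```

```bash
python3 - <<'E'
from h import *
import go;go.go([572.6,71,124])
t=manip.camera("top");s=manip.camera("scene")
for c in(t,s):
  for n in("door_eye","door_handle"):print(n,[(np.round(d["rect"]).tolist(),round(d["conf"],2)) for d in manip.find_in(n,c)][:3])
R=lambda a,k:cv2.resize(a,None,fx=k,fy=k,interpolation=cv2.INTER_CUBIC)
cv2.imwrite("pics/f1.png",np.hstack([R(t["img"][170:230,180:260,::-1],5),R(s["img"][170:230,265:345,::-1],5)]))
E
```

```text
t 4.8 pos [575.5  65.1 126.4] rpy [ 3.142 -0.     1.545] F [-0.5  0.7 -0.7] gap 0.4
[572.6, 71, 124] -> [ 5.8 -3.1  2.4]
door_eye []
door_handle []
door_eye [([262.0, 181.0, 65.0, 54.0], 0.56)]
door_handle []
```

View pics/f1.png

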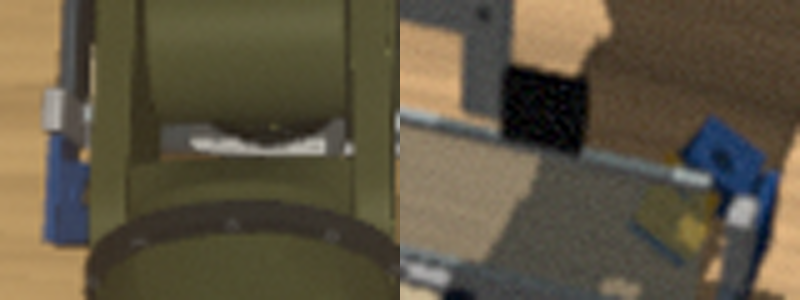

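Call:
{"fn": "send_rows", "kwargs": {"series": [[[0,1.5,0,0,0],[0,3,0,0,0],[0,4.5,0,0,0],[0,6,0,0,0]]]}}

```text
clock: 5.5
eef_pos: [575.7, 70.8, 126.6]
eef_rot: [3.141, 0.001, 1.546]
wrist_force: [-1.0, -14.4, 2.1]
finger_gap: 0.7
```

Call:
{"fn": "send_rows", "kwargs": {"series": [[[0,1,0,0,0],[0,2,0,0,0],[0,3,0,0,0]]]}}

```text
clock: 5.8
eef_pos: [575.7, 71.0, 126.6]
eef_rot: [-3.141, 0.005, 1.545]
wrist_force: [-3.5, -29.7, 4.8]
finger_gap: 0.6
```

Call:
{"fn": "send_rows", "kwargs": {"series": [[[0,-10,0,0,0],[0,-20,0,0,0],[0,-22,0,-25,0],[0.2,-24,0,-50,0],[0.4,-26,-2,-80,0],[0.5,-60,-12,-90,0],[0.5,-100,-24,-90,0],[0.5,-140,-36,-90,0],[0.5,-180,-48,-90,0],[0.5,-220,-60,-90,0]]]}}

```text
clock: 6.8
eef_pos: [509.5, -145.7, 216.5]
eef_rot: [3.141, -0.0, 1.546]
wrist_force: [1.2, -0.3, -0.4]
finger_gap: 46.8
```

```bash
python3 go.py 458.5 -330 200
```

```text
t 6.8 pos [ 509.5 -145.7  216.5] rpy [ 3.141 -0.     1.546] F [ 1.2 -0.3 -0.4] gap 46.8
[458.5, -330.0, 200.0] -> [-185.5  -46.4   16.4]
```

Call:
{"fn": "send_rows", "kwargs": {"series": [[[0.5,-40,-10,4,0],[0.5,-80,-20,8,0],[0.5,-120,-30,12,0],[0.5,-160,-40,16,0],[0.5,-186,-46,16,0],[0.5,-186,-46,16,0]]]}}

```text
clock: 7.4
eef_pos: [458.4, -331.7, 200.0]
eef_rot: [-3.141, -0.0, 1.543]
wrist_force: [-0.1, 0.5, 0.1]
finger_gap: 46.7
```

```bash
python3 - <<'E'
from h import *
import go;go.go([458.5,-330,117])
t=manip.camera("top");s=manip.camera("scene")
R=lambda a,k:cv2.resize(a,None,fx=k,fy=k,interpolation=cv2.INTER_CUBIC)
S=s["img"][:,:,::-1].copy()
print(proj(s,[[458.5,-330,150],[458.5,-330,50],[458.5,-330,192]]))
cv2.imwrite("pics/g1.png",np.vstack([np.hstack([R(t["img"][185:225,185:265,::-1],5),R(s["img"][185:225,270:350,::-1],5)]),np.hstack([R(S[115:190,130:210],5),R(t["img"][195:270,345:425,::-1],5)])]))
E
```

```text
t 7.4 pos [ 458.4 -331.7  200. ] rpy [-3.141 -0.     1.543] F [-0.1  0.5  0.1] gap 46.7
[458.5, -330, 117] -> [ 1.6  0.1 83. ]
[[168.217059   135.31095146]
 [171.36117777 164.48483621]
 [166.81717569 122.33560859]]
```

View pics/g1.png

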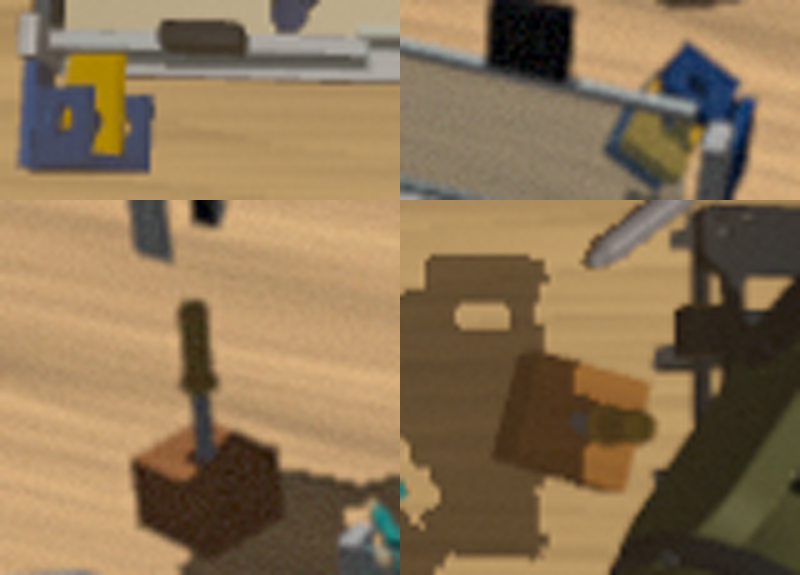

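The door is shut: yellow shows through the upper blue hole at g1 (67,110). The pin's top is at the predicted pixel and the fingers straddle it. Descending to grasp.

Call:
{"fn": "send_rows", "kwargs": {"series": [[[0.5,1.5,0,25,0],[0.5,1.5,0,50,0],[0.5,1.5,0,70,0],[0.5,1.5,0,83,0],[0.5,1.5,0,83,0],[0.1,1.5,0,83,0],[0.0,1.5,0,83,0],[0.0,1.5,0,83,0],[0.0,1.5,0,83,0]]], "newtons": 12}}

```text
clock: 8.4
eef_pos: [459.8, -327.8, 118.0]
eef_rot: [3.141, 0.001, 1.546]
wrist_force: [2.1, -0.2, 0.1]
finger_gap: 18.6
```

Call:
{"fn": "send_rows", "kwargs": {"series": [[[0,0,0,-10,0],[0,0,0,-20,0],[0,0,0,-30,0],[0,0,0,-33,0],[0,0,0,-33,0]]]}}

```text
clock: 8.9
eef_pos: [459.8, -327.8, 151.2]
eef_rot: [3.141, 0.001, 1.546]
wrist_force: [-0.3, -1.0, -1.4]
finger_gap: 17.7
```

Call:
{"fn": "send_rows", "kwargs": {"series": [[[0,2,0,0,0],[0,9,0,0,0],[0,16,0,1,0],[0,23,0,2,0],[0,30,0,3.5,0],[0,37,0,5.5,0],[0,44,0,8,0],[0,51,0,11,0],[0,59,0,15,0],[0,59,0,15,0]]], "newtons": 6}}

```text
clock: 9.9
eef_pos: [460.9, -267.6, 134.8]
eef_rot: [-3.141, -0.001, 1.546]
wrist_force: [-0.2, -0.5, -1.7]
finger_gap: 18.0
```

```bash
python3 - <<'E'
from h import *
import go;go.go()
t=manip.camera("top");s=manip.camera("scene")
R=lambda a,k:cv2.resize(a,None,fx=k,fy=k,interpolation=cv2.INTER_CUBIC)
cv2.imwrite("pics/h1.png",np.hstack([R(s["img"][105:190,130:210,::-1],5),R(t["img"][185:270,325:405,::-1],5)]))
E
```

```text
t 9.9 pos [ 460.9 -267.6  134.8] rpy [-3.141e+00 -1.000e-03  1.546e+00] F [-0.2 -0.5 -1.7] gap 18.0
```

View pics/h1.png

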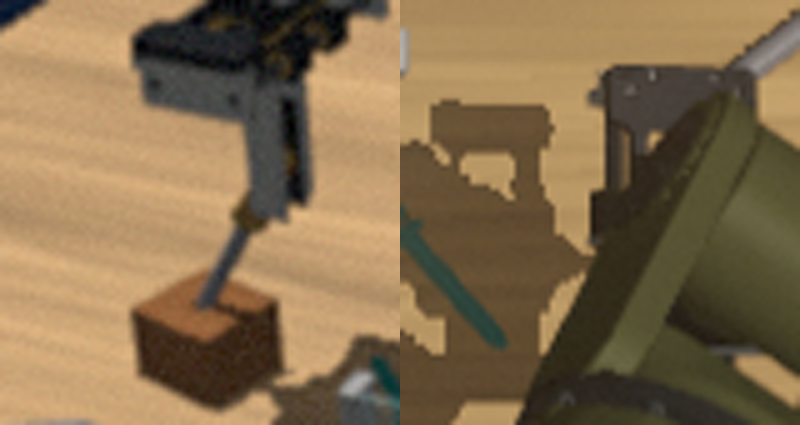

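The pin now leans about 30° in the grip. I tighten and draw it out along its axis, then refine the lock position from the unobstructed early crops while the arm is clear.

Call:
{"fn": "send_rows", "kwargs": {"series": [[[0,0,0,0,0],[0,0,0,0,0],[0,6,0,-10,0],[0,12,0,-20,0],[0,20,0,-35,0],[0,30,0,-60,0],[0,45,0,-90,0],[0,60,0,-95,0],[0,60,0,-95,0]]], "newtons": 40}}

```text
clock: 10.9
eef_pos: [463.0, -207.1, 231.6]
eef_rot: [3.139, 0.001, 1.547]
wrist_force: [0.8, 0.2, -2.6]
finger_gap: 16.8
```

```bash
cat >lockfit.py <<'E'
from h import *
t=manip.camera("top");s=manip.camera("scene")
yaw=-.023;Rz=np.array([[np.cos(yaw),-np.sin(yaw),0],[np.sin(yaw),np.cos(yaw),0],[0,0,1]])
L=np.stack([[1,0,0],[0,np.cos(np.pi/6),-.5],AX],1)
def blue(f,w,h):
    im=cv2.resize(cv2.imread(f),(w*4,h*4),interpolation=cv2.INTER_AREA).astype(int)
    b,g,r=im[...,0],im[...,1],im[...,2];return ((b-r)>25)&((b-g)>8)
V=[(t,blue("pics/c1.png",160,105),185,120,(0,75,40,105)),(s,blue("pics/c2.png",145,100),200,165,(105,20,145,70))]
def box(x0,x1,y0,y1,z0,z1):return np.array([[x,y,z] for x in(x0,x1) for y in(y0,y1) for z in(z0,z1)],float)
B=[box(-18,18,-18,18,-8,0),box(-18,18,-18,18,-60,-52),box(-26,-18,-18,18,-60,0)]
def score(p,v,ret=False):
    c,m,ox,oy,(a,b,e,f)=v;M=np.zeros(m.shape,np.uint8)
    for q in B:
        P=(Rz@(L@q.T)).T+[p[0],p[1],95]
        uv=(proj(c,P)-[ox,oy]+.5)*4-.5
        cv2.fillConvexPoly(M,cv2.convexHull(np.round(uv*16).astype(np.int32)),1,shift=4)
    # holes excluded
    for z in(0,-52):
        k=np.linspace(0,6.28,40);h=np.stack([6*np.cos(k),6*np.sin(k),k*0+z],1)
        uv=(proj(c,(Rz@(L@h.T)).T+[p[0],p[1],95])-[ox,oy]+.5)*4-.5
        cv2.fillConvexPoly(M,np.round(uv*16).astype(np.int32),0,shift=4)
    w=np.s_[b*4:f*4,a*4:e*4];A=m[w];M=M[w]>0
    return (A&M).sum()/(A|M).sum()
G=[(x,y) for x in np.arange(525,548,.75) for y in np.arange(170,194,.75)]
S=np.array([[score(g,v) for v in V] for g in G])
for w in([1,0],[0,1],[1,1]):
    k=np.argmax(S@w);print(w,G[k],S[k])
import go;go.go()
cv2.imwrite("pics/i1.png",s["img"][:,:,::-1])
E
python3 lockfit.py
```

```text
[1, 0] (np.float64(537.0), np.float64(190.25)) [0.3332277  0.58378729]
[0, 1] (np.float64(543.75), np.float64(185.0)) [0.26671675 0.65552385]
[1, 1] (np.float64(537.0), np.float64(187.25)) [0.31838143 0.6375    ]
t 11.0 pos [ 462.4 -208.2  229.7] rpy [-3.141 -0.     1.547] F [-0.4  0.1 -2.3] gap 17.5
```

```bash
python3 - <<'E'
import cv2,numpy as np
for f,w,h,(a,b,e,g) in(("pics/c1.png",160,105,(2,76,34,101)),("pics/c2.png",145,100,(108,26,143,60))):
    im=cv2.resize(cv2.imread(f),(w,h),interpolation=cv2.INTER_AREA).astype(int)[b:g,a:e]
    print(f,"b-r at rows",b,"cols",a)
    for i,r in enumerate(im[...,0]-im[...,2]):print(b+i,' '.join("%3d"%v for v in r))
E
```

```text
pics/c1.png b-r at rows 76 cols 2
76 -79 -69 -44 -12  -4  -7 -13 -14 -16 -16 -13 -11 -12 -11 -13 -12 -13 -12 -11 -11 -11 -11 -12 -12 -12 -10 -12 -12 -13 -12 -11 -11
77 -83 -80 -48   9  30  16  -7 -14 -16 -15 -14 -12 -11 -13 -13 -12 -12 -11 -11 -12 -12 -13 -12 -12 -12 -12 -12 -12 -12 -12 -12 -12
78 -83 -80 -32  27  41  14  -2  -8 -14 -16 -15 -11 -12 -12 -12 -12 -12 -11 -11 -12 -12 -12 -11 -11 -12 -12 -12 -12 -11 -11 -11 -12
79 -83 -80 -31  27  42  13  -2  -6 -17 -33 -31 -26 -26 -25 -22 -21 -20 -17 -17 -16 -16 -15 -15 -14 -14 -15 -15 -14 -15 -14 -14 -15
80 -82 -78 -27  29  42  13  -3  -6 -27 -64 -69 -67 -67 -66 -60 -58 -57 -52 -51 -50 -51 -51 -48 -47 -47 -46 -46 -47 -47 -42 -41 -40
81 -83 -76 -12  36  41  16   2  -2 -22 -63 -69 -65 -64 -63 -63 -64 -65 -76 -79 -78 -78 -78 -75 -77 -76 -76 -76 -76 -77 -75 -74 -73
82 -83 -77 -11  35  40  26  16  14   8 -12 -15   2   6   8   7   2  -4 -69 -81 -80 -79 -79 -79 -79 -79 -78 -78 -79 -79 -76 -76 -77
83 -82 -77 -13  35  41  30  27  26  28  26  27  28  31  32  31  25  15 -59 -70 -66 -63 -62 -61 -62 -63 -61 -60 -62 -66 -74 -78 -77
84 -81 -75 -12  35
[... 6407 characters left out ...]
 -80 -79 -82 -81 -74 -55 -33  -7  27  51  56   6 -56 -84 -88 -86 -88 -77 -47  -9   0   0   1   1  16  26   1 -41 -77 -86 -85 -82
56 -86 -85 -83 -82 -82 -81 -83 -82 -74 -62 -43 -16  21  22 -29 -74 -88 -87 -86 -86 -79 -44  -7   3   0   1   6  18  20 -18 -61 -83 -87 -83 -82
57 -86 -85 -85 -83 -84 -85 -83 -77 -72 -72 -71 -49 -13 -13 -52 -78 -84 -80 -81 -86 -78 -41  -3   2  -1  -2   2  17   3 -41 -76 -85 -87 -84 -85
58 -84 -83 -86 -85 -85 -86 -81 -59 -48 -53 -70 -59 -35 -36 -67 -81 -80 -79 -80 -81 -71 -33   0   3   1  -1   6  17 -17 -63 -85 -86 -85 -85 -84
59 -80 -80 -82 -86 -83 -85 -72 -46 -32 -37 -47 -45 -34 -45 -66 -73 -71 -73 -79 -78 -62 -25   0   3  -1  -3   7  14 -31 -73 -87 -88 -85 -83 -81
```

```bash
cat >lf2.py <<'E'
from lockfit_base import *
E
python3 - <<'E'
import re
src=open('lockfit.py').read()
head=src[:src.index("def blue")]
body='''
def alpha(f,w,h,lo,hi):
    im=cv2.resize(cv2.imread(f),(w,h),interpolation=cv2.INTER_AREA).astype(float)
    return np.clip((im[...,0]-im[...,2]-lo)/(hi-lo),0,1)
A=[alpha("pics/c1.png",160,105,-80,15),alpha("pics/c2.png",145,100,-84,25)]
M1=np.zeros(A[0].shape,bool);M1[82:102,8:36]=1
M2=np.zeros(A[1].shape,bool);M2[22:43,104:136]=1;M2[22:57,104:129]=1
M1[:83,:]=0;M2[22:38,104:140]=1
V=[(t,A[0],185,120,M1),(s,A[1],200,165,M2)]
def box(x0,x1,y0,y1,z0,z1):return np.array([[x,y,z] for x in(x0,x1) for y in(y0,y1) for z in(z0,z1)],float)
B=[box(-18,18,-18,18,-8,0),box(-18,18,-18,18,-60,-52),box(-26,-18,-18,18,-60,0)]
K=8
def score(p,v):
    c,m,ox,oy,w=v;I=np.zeros((m.shape[0]*K,m.shape[1]*K),np.uint8)
    W=lambda q:np.round(((proj(c,(Rz@(L@q.T)).T+[p[0],p[1],95])-[ox,oy]+.5)*K-.5)*16).astype(np.int32)
    k=np.linspace(0,6.28,30)
    def hole(z):
        a=np.zeros_like(I);cv2.fillConvexPoly(a,W(np.stack([7.5*np.cos(k),7.5*np.sin(k),k*0+z],1)),1,shift=4);return a
    for j in(1,2,0):
        b=np.zeros_like(I);cv2.fillConvexPoly(b,cv2.convexHull(W(B[j])),1,shift=4)
        if j==1:b[(hole(-52)&hole(-60))>0]=0
        if j==0:b[(hole(0)&hole(-8))>0]=0
        I|=b
    J=cv2.GaussianBlur(cv2.resize(I.astype(np.float32),m.shape[::-1],interpolation=cv2.INTER_AREA),(0,0),.5)
    return ((J-m)[w]**2).sum()
X,Y=np.arange(526,548,.75),np.arange(172,196,.75)
S=np.array([[[score((x,y),v) for v in V] for y in Y] for x in X])
for w in([1,0],[0,1],[1,1]):
    q=S@w;i,j=np.unravel_index(q.argmin(),q.shape);print(w,X[i],Y[j],S[i,j])
'''
open('lf2.py','w').write(head+body)
E
python3 lf2.py
```

```text
[1, 0] 535.0 185.5 [ 3.62424042 19.12473918]
[0, 1] 538.75 184.0 [29.44185049  6.25811441]
[1, 1] 535.75 184.75 [ 4.84855955 11.98013971]
```

Call:
{"fn": "send_rows", "kwargs": {"series": [[[0,45,6,-8,0],[0,90,12,-12,0],[0,135,18,-12,0],[0,180,24,-12,0],[0,225,30,-12,0],[0,270,36,-12,0],[0,315,42,-12,0],[0,360,48,-12,0],[0,405,56,-12,0],[0,440,62,-6,0]]]}}

```text
clock: 12.1
eef_pos: [535.9, 231.7, 235.8]
eef_rot: [-3.141, 0.0, 1.546]
wrist_force: [0.5, -0.6, -1.3]
finger_gap: 17.3
```

```bash
python3 go.py 537.6 254.3 204.4
```

```text
t 12.1 pos [535.9 231.7 235.8] rpy [-3.141  0.     1.546] F [ 0.5 -0.6 -1.3] gap 17.3
[537.6, 254.3, 204.4] -> [22.6  1.1 31.4]
```

Call:
{"fn": "send_rows", "kwargs": {"series": [[[0,12,1,0,0],[0,22,1,8,0],[0,22,1,20,0],[0,22,1,31,0],[0,22,1,31,0]]]}}

```text
clock: 12.6
eef_pos: [536.6, 250.2, 203.3]
eef_rot: [-3.139, 0.001, 1.544]
wrist_force: [0.2, -1.1, -1.3]
finger_gap: 17.5
```

```bash
python3 - <<'E'
from h import *
import go;go.go()
t=manip.camera("top");s=manip.camera("scene")
st=manip.read_state();g=np.array(st["eef_pos"])+[0,0,11]
lock=np.array([536,184.8,95]);ax=np.array([.0115,.5,.866])
R=lambda a,k:cv2.resize(a,None,fx=k,fy=k,interpolation=cv2.INTER_CUBIC)
out=[]
for c,(x,y),nm in((s,(285,130),"s"),(t,(165,160),"t")):
    im=R(c["img"][y:y+80,x:x+80,::-1],5);im0=im.copy()
    pr=proj(c,[g,g-119*ax,g-34*ax,lock,lock-52*ax,lock-60*ax]);print(nm,np.round(pr,1).tolist())
    for uv,col in zip(pr,[(0,255,0),(0,0,255),(0,255,255),(255,0,255),(255,255,0),(255,255,255)]):
        q=(uv-[x,y]+.5)*5-.5;cv2.circle(im,tuple(int(v) for v in q),2,col,-1)
    out.append(np.vstack([im0,im])[:800]);cv2.imwrite(f"pics/raw_{nm}.png",c["img"][:,:,::-1])
o=np.hstack(out);cv2.imwrite("pics/j1.png",cv2.resize(o,(600,600),interpolation=cv2.INTER_AREA))
E
```

```text
t 12.6 pos [536.6 250.2 203.3] rpy [-3.139e+00  1.000e-03  1.544e+00] F [ 0.2 -1.1 -1.3] gap 17.5
s [[362.4, 165.8], [333.7, 195.9], [353.8, 174.8], [330.5, 201.3], [319.2, 213.1], [317.6, 214.8]]
t [[160.8, 202.5], [193.0, 207.2], [170.7, 204.0], [196.6, 207.8], [208.5, 209.5], [210.2, 209.8]]
```

View pics/j1.png

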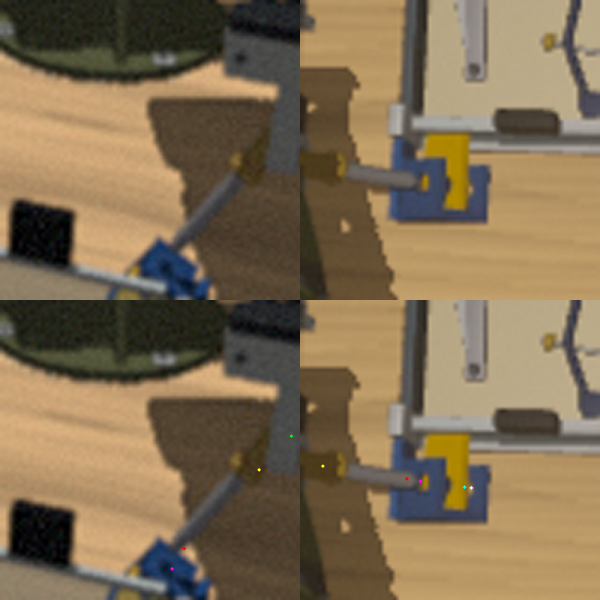

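```bash
python3 - <<'E'
import cv2,numpy as np
for n,(x0,y0,x1,y1) in(("s",(322,170,356,205)),("t",(170,198,202,216))):
    im=cv2.imread(f"pics/raw_{n}.png").astype(int)[y0:y1,x0:x1]
    print(n,"x0",x0)
    for i,r in enumerate(im[...,0]-im[...,2]):print(y0+i,' '.join("%3d"%v for v in r))
    if n=="t":
        print("G")
        for i,r in enumerate(im[...,1]):print(y0+i,' '.join("%3d"%v for v in r))
E
```

```text
s x0 322
170 -83 -87 -87 -88 -84 -64 -40 -34 -36 -36 -38 -34 -37 -38 -38 -34 -37 -34 -37 -34 -37 -37 -32 -34 -31 -42 -52 -38 -33 -35 -35 -37 -42 -33
171 -81 -85 -85 -82 -84 -75 -52 -32 -35 -33 -38 -37 -36 -33 -35 -34 -34 -36 -37 -35 -33 -31 -37 -36 -42 -62 -70 -54 -39 -44 -39 -40 -46 -30
172 -81 -85 -83 -86 -83 -83 -64 -40 -31 -33 -30 -34 -37 -35 -40 -34 -37 -35 -36 -36 -35 -37 -33 -34 -53 -74 -69 -51 -40 -39 -39 -42 -38 -25
173 -84 -84 -85 -83 -84 -84 -78 -53 -35 -32 -31 -34 -31 -34 -32 -32 -33 -32 -35 -37 -39 -36 -33 -41 -55 -71 -70 -52 -43 -44 -40 -40 -38 -27
174 -88 -88 -90 -85 -87 -86 -83 -67 -59 -47 -40 -31 -30 -32 -37 -38 -37 -37 -34 -34 -32 -33 -34 -39 -45 -60 -57 -50 -40 -40 -40 -43 -37 -25
175 -85 -88 -89 -86 -89 -90 -90 -87 -80 -68 -55 -44 -32 -40 -34 -35 -31 -33 -37 -35 -35 -33 -31 -35 -33 -37 -46 -47 -39 -34 -42 -43 -42 -36
176 -87 -88 -87 -89 -88 -87 -88 -90 -93 -89 -86 -53 -34 -34 -34 -36 -40 -35 -34 -34 -35 -31 -33 -24 -14 -18 -30 -39 -40 -46 -36 -43 -38 -33
177 -82 -84 -82 -87 -86 -86 -88 -87 -89 -87 -88 -56 -36 -37 -41 -32 -40 -34 -36 -32 -39 -35 -28 -13  -2  -1 -10
[... 7890 characters left out ...]
  59  61  57  56  68  85 104  80  73  72
211  75  77  77  79  76  78  76  77  78  78  77  78  79 143 114 104 104 104  98  83  81  65  69  69  73  72  62  68  68  69  72  70
212  78  76  76  77  78  79  78  77  78  77  79  80  78 144 151 151 152 152 137  91  81  65  67  72  72  72  71  72  70  72  73  69
213  79  79  80  80  81  80  81  80  79  80  79  81  80 136 152 154 154 154 140  93  81  63  67  71  70  71  69  71  73  73  72  69
214  80  80  78  78  77  80  78  81  80  80  80  81  79  81 149 156 156 156 140  94  82  65  69  70  72  72  71  71  70  71  71  71
215  77  77  79  79  78  78  81  78  79  79  79  81  81  81 146 155 156 155 128  90  81  70  70  68  69  69  71  69  72  71  73  68
```

```bash
cat >pf.py <<'E'
from h import *
import go;go.go()
t=manip.camera("top");s=manip.camera("scene")
T=dict(col=(173.7,204.25),tip=(195.7,208.2),line=[(180,205.45),(190,207.35)])
S=dict(col=(349.3,174.7),tip=(331.9,196.2),line=[(345.3,180),(340.6,185),(336.8,190)])
def ax(p):return np.array([np.sin(p[4]),np.sin(p[3]),0])+np.array([0,0,np.sqrt(1-np.sin(p[3])**2-np.sin(p[4])**2)])
def res(p):
    r=[];tip=np.array(p[:3]);c0=tip+85*ax(p)
    for c,D in((t,T),(s,S)):
        a,b=proj(c,[tip,c0]);u=(b-a)/np.linalg.norm(b-a);n=np.array([-u[1],u[0]])
        r+=[3*n@(np.array(q)-a) for q in D["line"]]
        r+=list((a-D["tip"])) + list((b-D["col"])*.5)
    return r
r=least_squares(res,[536,195,115,.5,0]);p=r.x
a=ax(p);g=np.array(manip.read_state()["eef_pos"])+[0,0,11]
print("tip",p[:3],"tilt deg",np.degrees(p[3:]),"rms",np.round(r.fun,1))
k=(g-p[:3])@a;print("s at grasp",k,"offset grasp-axis",g-(p[:3]+k*a))
lock=np.array([536,184.8,95]);l=np.array([.0115,.5,.866])
d=p[:3]-lock;print("tip to lock: along",d@l,"lateral",d-(d@l)*l)
E
python3 pf.py
```

```text
t 12.7 pos [537.2 250.7 205.4] rpy [-3.141  0.     1.545] F [ 0.7 -0.2 -1.4] gap 17.4
tip [533.16726755 185.38330241 109.76879108] tilt deg [27.13030293  1.85983632] rms [-0.  -0.  -0.3  0.2  0.5  0.1  0.3 -0.7  0.3 -0.4 -0.1  0.3 -0.1]
s at grasp 125.57244223872948 offset grasp-axis [ 0.18112157  8.5237501  -4.37702972]
tip to lock: along 13.048847860884734 lateral [-2.9827942  -5.94112152  3.46848884]
```

Call:
{"fn": "send_rows", "kwargs": {"series": [[[0,6,2.5,3,0],[0,5,2.5,5.5,0],[0,3,2.5,9,0],[0,1,2.5,12.5,0],[0,-1,2.5,16,0],[0,-2.5,2.5,18.5,0],[0,-4,2.3,21,0],[0,-4,2.3,21,0]]], "newtons": 25}}

```text
clock: 13.6
eef_pos: [539.2, 247.3, 184.1]
eef_rot: [-3.141, 0.0, 1.546]
wrist_force: [1.2, 0.3, -1.6]
finger_gap: 17.3
```

```bash
python3 - <<'E'
from h import *
import go;go.go()
t=manip.camera("top");s=manip.camera("scene")
for n,c,(x0,y0,x1,y1) in(("s",s,(320,172,352,205)),("t",t,(172,198,204,214))):
    im=c["img"][:,:,::-1].astype(int)[y0:y1,x0:x1];cv2.imwrite(f"pics/raw2_{n}.png",c["img"][:,:,::-1])
    print(n,"x0",x0)
    for i,r in enumerate(im[...,0]-im[...,2]):print(y0+i,' '.join("%3d"%v for v in r))
E
```

```text
t 13.6 pos [539.2 247.3 184.1] rpy [-3.141  0.     1.546] F [ 1.2  0.3 -1.6] gap 17.3
s x0 320
172 -85 -82 -82 -84 -79 -84 -80 -51 -32 -32 -35 -32 -33 -35 -33 -32 -32 -37 -34 -38 -37 -40 -37 -41 -34 -30 -38 -38 -39 -35 -34 -37
173 -86 -87 -82 -87 -85 -85 -83 -64 -43 -32 -34 -30 -33 -36 -37 -33 -34 -32 -32 -34 -31 -36 -34 -35 -35 -36 -36 -32 -33 -35 -34 -34
174 -87 -90 -88 -88 -90 -88 -86 -83 -65 -44 -33 -33 -35 -32 -32 -27 -37 -35 -31 -37 -36 -33 -34 -36 -31 -38 -34 -36 -39 -40 -34 -34
175 -88 -86 -89 -88 -89 -88 -89 -91 -87 -67 -46 -33 -36 -34 -35 -35 -35 -34 -32 -34 -34 -36 -36 -32 -35 -33 -31 -38 -36 -36 -36 -31
176 -84 -86 -86 -86 -88 -86 -88 -90 -90 -81 -66 -62 -62 -45 -34 -35 -35 -34 -36 -33 -40 -34 -34 -30 -34 -32 -36 -33 -33 -36 -43 -49
177 -84 -82 -84 -85 -87 -86 -86 -86 -90 -87 -86 -87 -79 -54 -38 -35 -40 -36 -40 -38 -35 -33 -34 -34 -36 -38 -37 -38 -33 -43 -42 -39
178 -82 -84 -85 -85 -81 -80 -82 -87 -85 -86 -84 -92 -85 -54 -37 -34 -35 -32 -35 -35 -38 -34 -34 -39 -45 -60 -49 -41 -35 -42 -42 -43
179 -79 -81 -84 -81 -82 -83 -82 -79 -84 -83 -84 -88 -83 -55 -36 -31 -35 -40 -33 -
[... 4796 characters left out ...]
 -11 -14 -13 -18 -35   5  37  38  30  21
209 -51 -47 -48 -49 -49 -46 -47 -47 -47 -49 -47 -48 -47 -45 -48 -48 -40  12  22  19  11   5   6  -1 -11 -43 -82   4  36  37  30  18
210 -49 -49 -49 -48 -49 -47 -47 -48 -49 -49 -50 -47 -47 -61 -62 -63 -37  42  61  51  42  43  44  37   3 -52 -82  17  40  39  30   7
211 -47 -48 -48 -49 -47 -46 -48 -47 -47 -48 -47 -46 -48 -82 -83 -84 -55  28  61  33  39  41  41  38  23  14  30  39  39  38  29   7
212 -49 -48 -49 -48 -50 -47 -49 -45 -49 -48 -49 -49 -46 -81 -84 -84 -54  28  60  31  38  41  39  39  37  39  38  39  40  38  30  -2
213 -49 -49 -49 -48 -49 -48 -50 -48 -50 -48 -48 -49 -50 -78 -84 -86 -59  26  57  30  37  39  39  40  41  41  39  39  38  35  30 -26
```

The tip is over the hole in both views and the force is zero, so it is entering. I keep going along the axis with a softer grip and correct the small tilt error on the way.

Call:
{"fn": "send_rows", "kwargs": {"series": [[[0,-1.5,0,3.5,0],[0,-3,0,7,0],[0,-4.3,0,10.5,0],[0,-5.6,-0.2,14,0],[0,-7,-0.4,17,0],[0,-7,-0.4,17,0]]], "newtons": 12}}

```text
clock: 14.3
eef_pos: [538.6, 240.2, 166.8]
eef_rot: [-3.141, 0.001, 1.546]
wrist_force: [-0.4, -0.9, -2.1]
finger_gap: 17.9
```

Call:
{"fn": "send_rows", "kwargs": {"series": [[[0,-1.3,0,3.5,0],[0,-2.6,0,7,0],[0,-4,0,10.5,0],[0,-5.5,-0.2,14,0],[0,-7.5,-0.4,17.5,0],[0,-7.5,-0.4,17.5,0]]]}}

```text
clock: 14.9
eef_pos: [538.0, 232.7, 149.4]
eef_rot: [-3.141, 0.001, 1.546]
wrist_force: [-0.5, -2.0, -3.3]
finger_gap: 17.6
```

Call:
{"fn": "send_rows", "kwargs": {"series": [[[0,-1.5,0,2.6,0],[0,-3,0,5.2,0],[0,-4.5,0,7.8,0],[0,-6,0,10.4,0],[0,-6,0,10.4,0]]]}}

```text
clock: 15.4
eef_pos: [537.9, 226.8, 139.1]
eef_rot: [-3.141, 0.0, 1.546]
wrist_force: [-1.3, -0.9, -1.8]
finger_gap: 17.6
```

```bash
python3 - <<'E'
from h import *
import go;go.go()
t=manip.camera("top");s=manip.camera("scene")
lock=np.array([536,184.8,95]);l=np.array([.0115,.5,.866])
for c,n in((t,"t"),(s,"s")):print(n,np.round(proj(c,[lock,lock+30*l,lock+60*l]),1).tolist())
for n,c,(x0,y0,x1,y1) in(("s",s,(324,180,350,206)),("t",t,(172,198,202,214))):
    im=c["img"][:,:,::-1].astype(int)[y0:y1,x0:x1]
    print(n,"x0",x0)
    for i,r in enumerate(im[...,0]-im[...,2]):print(y0+i,' '.join("%3d"%v for v in r))
E
```

```text
t 15.4 pos [537.9 226.8 139.1] rpy [-3.141  0.     1.546] F [-1.3 -0.9 -1.8] gap 17.6
t [[196.6, 207.8], [189.3, 206.7], [181.7, 205.6]]
s [[330.5, 201.3], [337.2, 194.3], [344.2, 187.0]]
s x0 324
180 -80 -81 -83 -80 -82 -71 -50 -35 -35 -36 -35 -31 -34 -33 -32 -32 -33 -37 -36 -37 -27  -5   2   0  -1   2
181 -77 -77 -82 -81 -81 -59 -36 -33 -31 -35 -34 -34 -33 -37 -36 -36 -33 -36 -35 -32 -23  -7   2  -4  -2   1
182 -76 -78 -76 -79 -76 -47 -31 -30 -35 -36 -33 -35 -35 -33 -33 -36 -32 -31 -36 -30 -19  -2   0  -1  -3   3
183 -80 -81 -79 -82 -76 -45 -34 -35 -30 -30 -30 -34 -30 -30 -31 -29 -34 -32 -34 -36 -12  -2  -3  -3  -1  -3
184 -76 -76 -78 -78 -77 -53 -29 -28 -32 -30 -33 -28 -31 -33 -35 -32 -34 -34 -34 -29 -11   0  -3   2  -3   1
185 -73 -75 -74 -80 -73 -49 -32 -29 -32 -36 -29 -33 -29 -34 -31 -28 -35 -35 -37 -23  -9  -2  -3  -1  -2  -2
186 -70 -74 -74 -71 -72 -47 -30 -33 -31 -34 -31 -37 -32 -31 -31 -33 -26 -32 -37 -24  -1   1   0   0   1  -1
187 -68 -73 -71 -72 -71 -53 -32 -24 -32 -31 -31 -32 -29 -30 -27 -30 -34 -47 -40 -25  -5   1  -4  -2  -1   1
188 -71 -72 -72 -73 -72 -66 -42 -27 -32
[... 3213 characters left out ...]
 -21 -40 -44 -42 -45 -46 -47 -46 -89 -65 -16 -11 -10 -11 -11 -10 -11  19  40  40
209 -34 -35 -31 -23 -25 -22 -23 -23 -24 -24 -24 -30 -44 -47 -44 -47 -50 -48 -72 -41 -13  -9  -9  -9 -10 -13 -11  23  38  40
210 -36 -34 -35 -26 -22 -22 -23 -20 -24 -22 -22 -30 -44 -47 -46 -46 -47 -42 -19   6  18  14  15  11  -1 -15   0  37  41  41
211 -34 -36 -35 -25 -22 -23 -23 -23 -24 -27 -24 -27 -43 -48 -47 -47 -33 -13   8  25  39  44  44  42  26  17  31  39  42  40
212 -33 -35 -36 -26 -25 -23 -24 -24 -23 -22 -25 -21 -42 -46 -47 -46 -32   1   9  20  38  42  43  40  38  39  41  41  43  39
213 -34 -34 -36 -33 -24 -22 -24 -24 -20 -22 -22 -24 -37 -45 -48 -49 -34   2  10   6  38  42  41  39  41  42  41  40  39  35
```

Call:
{"fn": "send_rows", "kwargs": {"series": [[[0,-1.5,0,2.6,0],[0,-3,0,5.2,0],[0,-4.5,0,7.8,0],[0,-6,0,10.4,0],[0,-7.5,0,13,0],[0,-7.5,0,13,0]]]}}

```text
clock: 16.1
eef_pos: [537.7, 219.2, 126.0]
eef_rot: [-3.141, 0.0, 1.546]
wrist_force: [-1.7, -1.8, -2.5]
finger_gap: 17.5
```

Call:
{"fn": "send_rows", "kwargs": {"series": [[[0,-1.5,0,2.6,0],[0,-3,0,5.2,0],[0,-4.5,0,7.8,0],[0,-6,0,10.4,0],[0,-6,0,10.4,0]]]}}

```text
clock: 16.6
eef_pos: [537.5, 213.2, 115.6]
eef_rot: [-3.141, 0.0, 1.546]
wrist_force: [-1.5, -2.9, -1.9]
finger_gap: 17.8
```

Call:
{"fn": "send_rows", "kwargs": {"series": [[[0,-1,0,1.7,0],[0,-2,0,3.5,0],[0,-2,0,3.5,0]]]}}

```text
clock: 16.9
eef_pos: [537.6, 211.5, 112.5]
eef_rot: [-3.141, 0.0, 1.546]
wrist_force: [-3.4, -2.4, -1.0]
finger_gap: 17.6
```

Call:
{"fn": "send_rows", "kwargs": {"series": [[[0,-1,0,1.7,0],[0,-2,0,3.5,0],[0,-2,0,3.5,0]]]}}

```text
clock: 17.2
eef_pos: [538.2, 210.8, 110.8]
eef_rot: [3.139, -0.003, 1.546]
wrist_force: [-5.4, 5.2, 12.2]
finger_gap: 17.8
```

```bash
python3 - <<'E'
from h import *
import go;go.go()
t=manip.camera("top");s=manip.camera("scene")
for n,c,(x0,y0,x1,y1) in(("s",s,(324,188,344,206)),("t",t,(182,200,202,214))):
    im=c["img"][:,:,::-1].astype(int)[y0:y1,x0:x1]
    print(n,"x0",x0)
    for i,r in enumerate(im[...,0]-im[...,2]):print(y0+i,' '.join("%3d"%v for v in r))
E
```

```text
t 17.2 pos [538.2 210.8 110.8] rpy [ 3.139e+00 -3.000e-03  1.546e+00] F [-5.4  5.2 12.2] gap 17.8
s x0 324
188 -79 -69 -52 -31 -26 -28 -27 -36 -32 -31 -31 -34 -23  -6   2  -2  -1  -3  -3  -2
189 -80 -76 -57 -41 -27 -26 -30 -30 -31 -30 -29 -34 -17  -9  -1   0   0  -2  -1  -1
190 -80 -83 -76 -47 -37 -26 -24 -27 -31 -30 -30 -27 -15  -4   2  -3  -2  -1  -3  -1
191 -84 -83 -74 -46 -34 -35 -32 -35 -27 -30 -31 -27 -19  -7   2  -5  -3  -1   2   0
192 -88 -83 -55 -30 -25 -38 -36 -36 -35 -32 -33 -27 -14  -2  -4  -3  -2  -1  -2   0
193 -89 -80 -45   2   2 -20 -35 -36 -34 -38 -35 -33 -11  -2  -2   3   1  -3  -2   0
194 -89 -71 -18  42  48  16 -21 -37 -36 -36 -32 -31  -8   0  -1  -1  -1   0  -3   1
195 -73 -29  35  71  69  50  14 -23 -34 -36 -43 -28  -6  -3  -1  -1  -2  -2  -1   1
196 -35  29  68  79  70  64  37  -7 -30 -36 -39 -28  -5   4  -3  -1   0   0   2  -2
197  21  70  74  63  43  33  16  -6 -35 -43 -39 -19  -7   2   2  -3  -3  -2  -2   3
198  60  74  69  31 -16 -24 -30 -34 -34 -39 -42 -25  -3  -3   0   0   0   0  -3   2
199  71  78  52 -16 -67 -54 -45 -47 -41 -38 -39 -25  -5   0   1  -2  
[... 1011 characters left out ...]
 -45 -48 -49 -59  24  44  43
206 -36 -35 -33 -26 -25 -22 -25 -24 -24 -22 -30 -41 -46 -44 -45 -47 -85  -8  39  43
207 -33 -34 -33 -24 -22 -22 -23 -23 -26 -25 -28 -43 -42 -45 -47 -56 -91 -26  35  41
208 -33 -34 -36 -28 -22 -22 -23 -23 -23 -22 -24 -42 -45 -45 -47 -89 -92 -20  36  40
209 -34 -34 -34 -35 -27 -21 -22 -21 -27 -22 -22 -35 -49 -47 -46 -89 -79   7  40  40
210 -35 -34 -34 -33 -24 -25 -24 -21 -23 -23 -23 -32 -46 -48 -47 -85 -46  32  42  41
211 -33 -34 -35 -34 -26 -23 -22 -27 -22 -21 -26 -30 -36 -44 -46 -59  13  39  42  39
212 -35 -35 -34 -34 -25 -24 -23 -25 -22 -24 -23 -18  -4 -22 -14   1  38  40  41  40
213 -33 -34 -33 -33 -28 -24 -25 -28 -26 -24 -24 -24   1   5   3   5  38  42  42  37
```

The collar is seated: contact force is 12 N and the collar's pixel is at the mouth. Releasing and rising straight up.

Call:
{"fn": "send_rows", "kwargs": {"series": [[[0.27,0,0,0,0],[0.27,0,0,0,0],[0.27,0,0,0,0],[0.27,0,0,-8,0],[0.27,0,0,-25,0],[0.27,0,0,-50,0],[0.27,0,0,-80,0],[0.27,0,0,-110,0],[0.27,-20,-20,-130,0],[0.27,-20,-40,-140,0]]]}}

```text
clock: 18.3
eef_pos: [497.1, 189.4, 251.4]
eef_rot: [3.139, -0.001, 1.545]
wrist_force: [0.4, 0.7, 0.0]
finger_gap: 25.4
```

Call:
{"fn": "send_rows", "kwargs": {"series": [[[0.27,-40,-30,0,0],[0.27,-80,-60,0,0],[0.27,-120,-90,0,0],[0.27,-160,-110,0,0],[0.27,-200,-120,0,0],[0.27,-240,-120,0,0],[0.27,-240,-120,0,0]]]}}

```text
clock: 19.0
eef_pos: [370.7, -49.6, 249.9]
eef_rot: [3.14, 0.001, 1.541]
wrist_force: [-0.3, 0.7, -0.0]
finger_gap: 25.3
```

```bash
python3 - <<'E'
from h import *
import go;go.go()
t=manip.camera("top");s=manip.camera("scene")
lock=np.array([536,184.8,95]);l=np.array([.0115,.5,.866])
R=lambda a,k:cv2.resize(a,None,fx=k,fy=k,interpolation=cv2.INTER_CUBIC)
o=[]
for c,(x,y) in((s,(280,160)),(t,(150,170))):
    im=R(c["img"][y:y+70,x:x+80,::-1],5);b=im.copy()
    for uv in proj(c,[lock,lock+55*l,lock-85*l]):cv2.circle(b,tuple(int(v) for v in (uv-[x,y]+.5)*5),3,(0,0,255),-1)
    o.append(np.vstack([im,b]))
cv2.imwrite("pics/k1.png",cv2.resize(np.hstack(o),(685,600),interpolation=cv2.INTER_AREA))
for n in("cup","micrometer","calipers","feelers"):print(n,[(np.round(d["rect"]).tolist(),round(d["conf"],2)) for d in manip.find_in(n,t)][:2])
E
```

```text
t 19.0 pos [370.7 -49.6 249.9] rpy [3.140e+00 1.000e-03 1.541e+00] F [-0.3  0.7 -0. ] gap 25.3
cup [([127.0, 226.0, 29.0, 30.0], 0.82)]
micrometer [([267.0, 162.0, 48.0, 15.0], 0.48)]
calipers [([195.0, 187.0, 63.0, 30.0], 0.75), ([227.0, 152.0, 29.0, 39.0], 0.6)]
feelers [([208.0, 151.0, 6.0, 34.0], 0.61)]
```

View pics/k1.png

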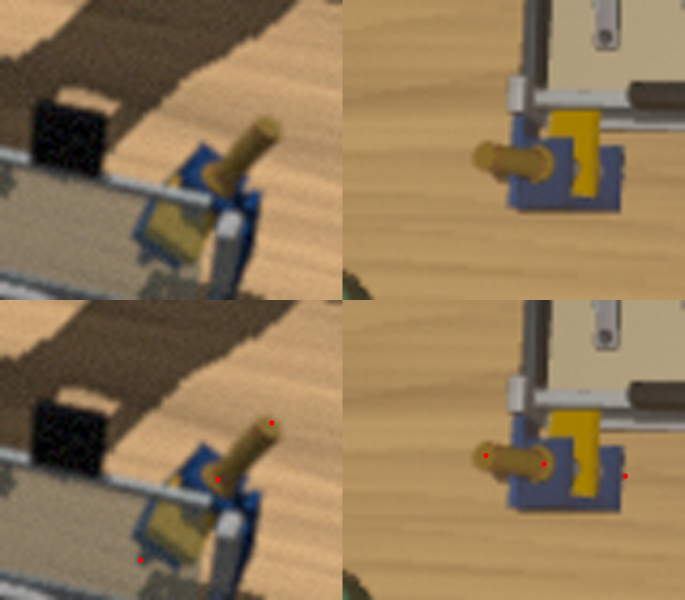

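The collar sits on the upper lug, at about (218,180) in the scene crop and (543,162) in the top crop. The handle end falls on the predicted home points, and the bystanders are where they were. I'm handing in.

```bash
python3 -c "
from cell import manip
print(manip.sign_off())"
```

```text
the job is handed in; nothing more can be done
None
```

The job is done and handed in at about 19 s of the 64 s allowed; the sign-off gave no verdict.

- **Door:** I pushed the handle with the closed fingers until it reached its stop, where the force rose to about 30 N with no further movement. Yellow then showed through the upper blue hole.
- **Pin:** I took the small brass pin from the block and leaned it about 30° in the grip against the hole's rim. I threaded it through the lugs with only a few newtons of resistance until the collar seated at about 12 N. I then released it and backed the arm away.

**Last checks:**
- In both cameras the collar and handle end lie on the predicted home points, to within a few mm.
- The robot is clear and the wrist force is about zero.
- The networks found the cup, calipers and feelers, with boxes in their usual places. The micrometer's box had low confidence (0.48).

**What disagreed or was not checked directly:**
- The tip in the lowest lug was not seen. I judged it from how deep the collar sits.
- The two cameras differed by about 4 mm on the lock's position; the combined estimate worked.
- Before insertion the pin's tilt measured 27° rather than 30°, and I corrected it on the way in.
- The turquoise and large brass look-alikes fell over by themselves before the arm moved. I did not touch them.

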